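# Rack the checked spindle and show the next one to the inspection camera

### The job

We are checking turned stone spindles. Drop the plain straight spindle, which is done, foot down from its single stand into the free hole of the three-hole rack and let go; then draw the spindle with the wide collar out of the rack and hold it in front of the inspection camera, in line with the lens, its foot end looking squarely into the glass from about 10 cm away. Leave the ball-topped spindle in its hole, do not touch the camera, and finish while still holding the collared spindle there, steady in the air.

Things in the scene. Friction and masses are not known exactly. Their poses are not given: they have to be found in the camera images.
- plain_spindle_center (a point): centre (half-way up, on the axis) of the plain straight stone spindle: a loose round rod 16 mm in diameter, 120 mm long, z axis along it, pointing up away from its foot; about 80 g. It starts upright in the single stand, with 80 mm of it free above the stand.
- stand: single stand: fixed wooden block 50 x 50 mm (its foot 60 x 60 mm), 40 mm high, with one hole 22 mm wide whose floor is 10 mm above the table; origin at the centre of its underside, on the hole's axis.
- rack_hole0 (a point): centre of the mouth of the rack's free end hole, 55 mm above the table. The rack is a fixed wooden block 60 mm (x) x 150 mm (y), 55 mm high, its foot 72 x 162 mm; three holes in a row along its y axis, 50 mm apart, each 22 mm wide with a 2 mm chamfer and its floor 10 mm above the table (45 mm deep). Axes are the rack's: x across the row, y along the row, pointing from the free hole to the other two, z up.
- rack: the rack itself; origin at the centre of its underside, below the middle hole; x across the row of holes, y along it. The free hole is the end one at y = -50 mm; the collared and the ball-topped spindle stand in the holes at 0 and +50 mm, either way round.
- collar_spindle_center (a point): centre (60 mm above its foot, on the axis) of the collared stone spindle: loose, 120 mm long, about 80 g. From the foot up: shank 16 mm in diameter up to 54 mm, a wide round collar 36 mm in diameter from 54 to 63 mm, a straight cylindrical head 20 mm in diameter from 63 to 120 mm, the natural place to grip it. z axis along it from foot to head. It starts upright in the rack, foot on the hole's floor.
- collar_spindle_foot (a point): the collared spindle's foot: centre of its lower end face (60 mm below its centre along its axis). Same axes.
- collar_spindle: the collared spindle; its origin and axes are the same as at its foot.
- ball_spindle_center (a point): centre (60 mm above its foot) of the ball-topped stone spindle: shank 16 mm in diameter, ball 28 mm in diameter at the top, 120 mm long; stays in its hole in the rack.
- insp_lens: lens of the inspection camera: origin at the centre of its front glass, 115 mm above the table; z axis is the line of sight, pointing out of the glass: up and to the left side as the robot sees it (world +y, give or take 28 degrees), 25 degrees off the vertical; y axis is level. Barrel 39 mm in diameter, 42 mm long, in front of a grey camera box 44 x 50 x 50 mm.
- insp_camera: the whole inspection camera, fixed: round steel foot 84 mm in diameter, 10 mm high, two cheek plates 64 mm apart over them, 84 mm high, with black knobs; the camera box is tilted between them. Origin at the centre of the foot's underside; the lens looks to its -x side; the glass is 15 mm toward -x of the origin.
- plain_spindle: the plain spindle; origin at the centre of its foot (lower end face), z along it.

How it is judged:
On the way, in this order (a step that is already met when the one before it is completed fails the run):
1. the plain spindle stands in the rack's free hole, let go (horizontal distance between plain_spindle_center and rack_hole0 below 0.012 m and height (world z) of plain_spindle_center between 0.055 and 0.085 m and angle between plain_spindle_center's own z axis and vertical below 0.25 rad and contact force between the fingers and plain_spindle below 0.05 N), for 0.2 s.
2. the collared spindle is held in line with the lens, foot toward the glass (x of collar_spindle_foot in the frame of insp_lens between -0.015 and 0.015 m and y of collar_spindle_foot in the frame of insp_lens between -0.015 and 0.015 m and z of collar_spindle_foot in the frame of insp_lens between 0.075 and 0.125 m and z of collar_spindle_center in the frame of insp_lens above 0.13 m and angle between the z axis of collar_spindle_center and the z axis of insp_lens, either way round below 0.21 rad and contact force between the fingers and collar_spindle above 1 N and contact force between collar_spindle and rack below 0.05 N and linear speed of collar_spindle below 0.03 m/s), for 0.2 s.
At the end, for the whole second after the job is handed in: Plain spindle down in the free hole (within 12 mm of its centre), ball-topped one in its hole; fingers hold the collared one still, foot 75-125 mm before the glass and within 15 mm of the line of sight each way, foot toward the glass, axis within 12 degrees of that line (all of step 2 and horizontal distance between plain_spindle_center and rack_hole0 below 0.012 m and height (world z) of plain_spindle_center between 0.055 and 0.085 m and angle between plain_spindle_center's own z axis and vertical below 0.25 rad and distance of ball_spindle_center from where it was at the start of the episode below 0.025 m); the arm keeps its last pose, push and grip.
It fails at once if the ball-topped spindle is pulled out or knocked over (distance of ball_spindle_center from where it was at the start of the episode above 0.03 m).
It fails at once if the inspection camera is touched (contact force between any of the fingers, the arm, collar_spindle, plain_spindle and insp_camera above 1 N).
It also fails if it takes over 48 s, if anything falls off the work surface, if the arm or the gripper's body presses on something with over 40 N, if the wrist force passes 120 N, or if a joint passes its speed limit or range.

### The arm

A 7-joint arm with a two-finger parallel gripper is mounted at the origin on the work surface; the furniture and walls round the work are solid. World frame = base frame: x ahead of the robot, y to its left, z up, the work surface at z = 0. Lengths are in m, angles in rad, forces in N, time in s.
With the tool pointing down it reaches from about 0.425 to 0.975 m from the base axis. Payload 16.7 kg.
Tool frame: the origin (TCP) lies on the centre line of the jaws, within the pads' length; the fingertips stand 22 mm ahead of it and the grasp point (between the pads) lies 3 mm ahead of it; z points along the fingers, y is the direction in which the jaws open and shut (so a half turn about z gives the same grasp; the last joint's range is limited). The gripper opens to 85 mm and grips with 20 to 120 N. Pads are 22 mm wide; open, the fingers measure 114 mm over their backs; the gripper's body (76 mm by 85 mm) begins 54 mm behind the grasp point. The pads swing forward as they close: fully open they stand 13 mm farther back than shut.
Start: joints at [1.135, 0.426, 0.074, 1.606, -0.034, 1.111, -0.067], TCP at [0.191, -0.647, 0.253] pointing down, gripper open.
Joint ranges: [-2.85, 2.85], [-0.5, 2.14], [-1.23, 1.37], [0.21, 2.46], [-1.02, 4.16], [0.16, 2.05], [-2.73, 2.73]. Speed limits (rad/s): [1.89, 1.89, 2.39, 2.39, 3.01, 3.01, 3.01].

### API

Orientations are given as a 3x3 rotation matrix whose columns are the frame's x, y, z axes.
In Python, from rig import sensors, read_camera, arm gives the robot as it stands.
- The arm moves only by the tool carry_out, never from a script. Its argument "plan" is a list of rows, each a list of 7 numbers: the shift along the world's x, y, z in cm, then the turn, a rotation vector about the world's x, y, z in rad, then the opening, from 0 (shut) to 1 (fully open). A call has 1 to 5 rows; each row is the pose to reach, as a shift and turn from the pose measured when the call began; what a row does not reach only later rows make up. A row lasts 1/12 s, in which the tool goes at most 41.7 mm and 7.16 degrees, less where a joint would pass 70% of its speed; a pose out of reach is approached as far as the arm can. A call with a gripper value outside its range is refused whole. The fingers move at their own pace and stop on an object; the grip force is fixed at half the most. Time passes only in rows, so rows that repeat a pose let the fingers close. It gives the time, the measured TCP pose, the force and the opening at its end, in the units of the state.
- sensors.observe(): the state, without advancing time (a new reading comes with each control period).
- read_camera(name): name is "scene" or "top" or "wrist"; returns a dict with "img" (384x512x3 uint8, red, green, blue), "mtx" (3x3 intrinsics, pixels), "R" (3x3) and "t" (3): a world point X has camera coordinates R X + t. Camera axes: x right, y down, z forward; pixel columns grow to the right and rows downward; lengths in m; the calibration is good to about 2 mm. A picture is of the moment at which its call begins. There is no depth.
- arm.hand_in(): hands the job in, once; it reports no verdict.
The state is a dict: "t": time; "joint_positions": joint angles; "qd": joint speeds; "joint_torque": joint torques, N m; "eef_pos": TCP position; "ee_rot": TCP orientation; "contact_force": force on the tool from outside, world axes, zero at the start; "wrist_torque": the same for the moment, N m; "gripper_width": finger opening in m.
Only numpy, scipy, OpenCV 4.12 (cv2) and the standard library are available. Lean on these libraries where they do the work, as an engineer would, in place of code of your own. Each camera call takes 0.05 s, during which the arm holds its last target.

## Working session

There is one attempt and no reset: what is moved stays moved. The work goes in short steps, Python scripts to look and compute and a tool call to move; the robot and the scene stay as the last step left them, time stands still between calls to the robot, and variables do not carry over. Pictures are saved under pics/ and viewed, and the job is handed in when it is done.

Besides the shell and the picture viewer there is one more tool, called after "Emit:" in YAML: its name, and indented under it one key for each argument. carry_out: Moves the arm, as the interface text tells. Its arguments: {"type":"object","properties":{"plan":{"type":"array"}},"required":["plan"]}

```bash
mkdir -p pics; ls
cat > h.py <<'E'
import numpy as np, cv2
from rig import sensors, read_camera, arm
def snap(n,f):
    c=read_camera(n); cv2.imwrite('pics/'+f+'.png',c['img'][:,:,::-1]); np.savez('pics/'+f+'.npz',**c); return c
def load(f): return dict(np.load('pics/'+f+'.npz'))
def ray(c,u,v):
    d=c['R'].T@np.linalg.inv(c['mtx'])@np.array([u,v,1.]); o=-c['R'].T@c['t']; return o,d/np.linalg.norm(d)
def onz(c,u,v,z):
    o,d=ray(c,u,v); return o+d*(z-o[2])/d[2]
def tri(*l):
    A=np.zeros((3,3));b=np.zeros(3);L=[]
    for c,u,v in l:
        o,d=ray(c,u,v);P=np.eye(3)-np.outer(d,d);A+=P;b+=P@o;L.append((o,d))
    x=np.linalg.solve(A,b); return x,[np.linalg.norm((np.eye(3)-np.outer(d,d))@(x-o)) for o,d in L]
def proj(c,X):
    p=c['mtx']@(c['R']@np.asarray(X,float)+c['t']); return p[:2]/p[2]
E
python3 - <<'E'
from h import *
np.set_printoptions(precision=4,suppress=True)
for n in ['scene','top','wrist']:
    c=snap(n,n+'0'); print(n,-c['R'].T@c['t'],c['R'][2],c['mtx'][0,0])
s=sensors.observe(); print(s)
E
```

```text
pics
scene [-0.0593  0.4393  0.7572] [ 0.5759 -0.4413 -0.6882] 471.69213417404217
top [0.4372 0.0155 1.0025] [ 0.0291  0.0122 -0.9995] 420.13045026118397
wrist [ 0.2601 -0.6267  0.3729] [-0.2744 -0.0801 -0.9583] 309.1385299771401
{'t': 0.15, 'joint_positions': array([ 1.1345,  0.4266,  0.0738,  1.6064, -0.0341,  1.1108, -0.0671]), 'qd': array([-0.0011, -0.    ,  0.0007, -0.0006,  0.0006, -0.0014, -0.0012]), 'joint_torque': array([  0.005 , -95.0311,   3.7647, -46.3759,   0.0195,   0.0078,
        -0.    ]), 'eef_pos': array([ 0.1908, -0.6472,  0.2528]), 'ee_rot': array([[ 0.9592,  0.2828, -0.0003],
       [ 0.2828, -0.9592,  0.0009],
       [-0.    , -0.001 , -1.    ]]), 'contact_force': array([-0.2   , -0.3205, -0.2402]), 'wrist_torque': array([ 0.0444,  0.0097, -0.0014]), 'gripper_width': 0.08528843821899662}
```

View pics/scene0.png

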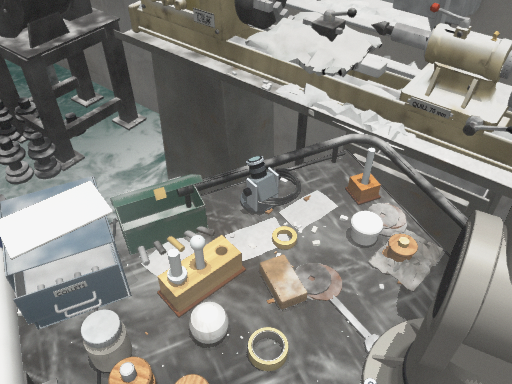

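View pics/top0.png

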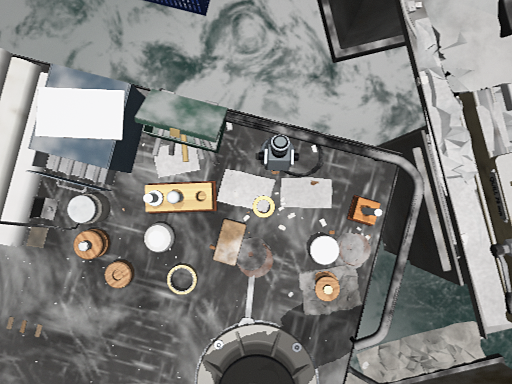

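View pics/wrist0.png

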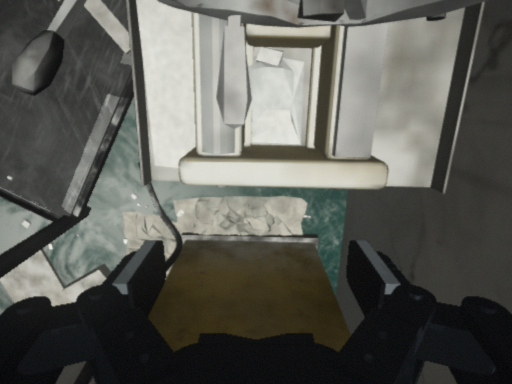

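Run:
```python
from h import *
a=cv2.imread('pics/top0.png'); s=cv2.imread('pics/scene0.png')
r=lambda im,x,y,w,h,k:cv2.resize(im[y:y+h,x:x+w],None,fx=k,fy=k,interpolation=cv2.INTER_CUBIC)
cv2.imwrite('pics/z1.png',r(a,130,125,190,100,4))
cv2.imwrite('pics/z2.png',r(a,330,180,70,60,8))
cv2.imwrite('pics/z3.png',r(s,145,140,165,175,3))
cv2.imwrite('pics/z4.png',r(s,325,130,80,80,7))
```

```text
(no output)
```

View pics/z1.png

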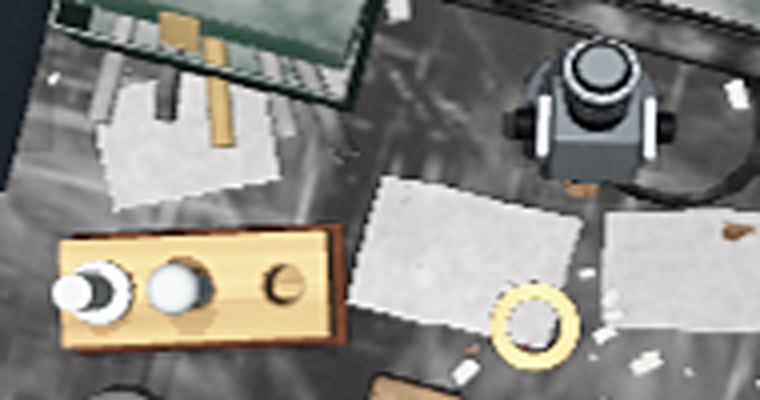

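View pics/z2.png

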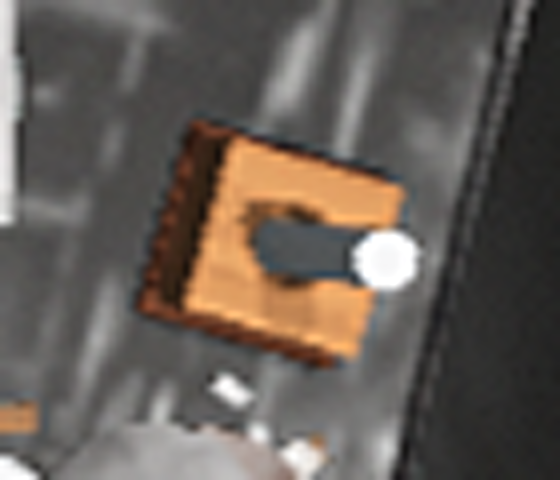

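View pics/z3.png

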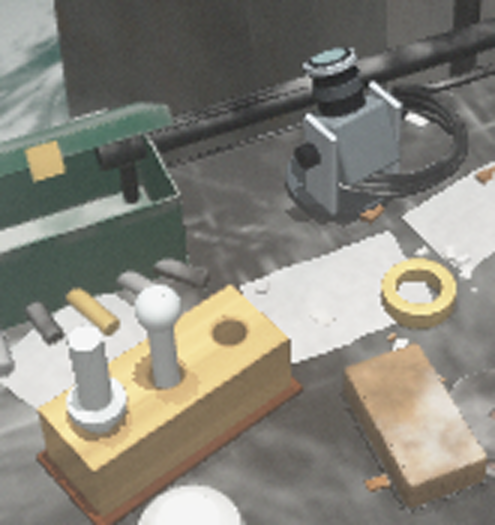

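View pics/z4.png

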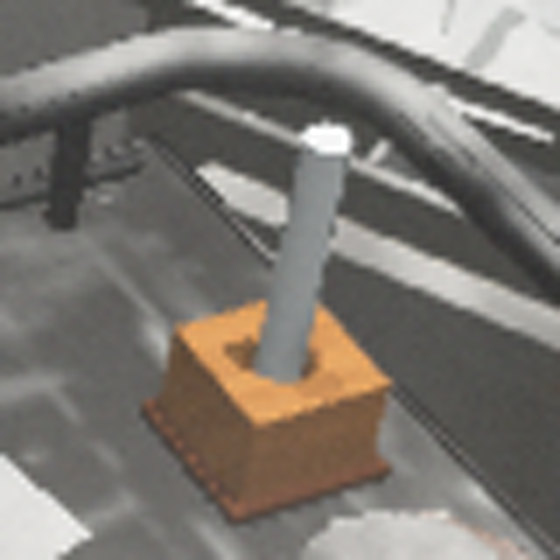

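Run:
```python
from h import *
np.set_printoptions(precision=4,suppress=True)
t=load('top0');s=load('scene0')
print(t['R'])
Z1=lambda u,v:(130+u/4-.375,125+v/4-.375)
Z2=lambda u,v:(330+u/8-.44,180+v/8-.44)
Z3=lambda u,v:(145+u/3-.33,140+v/3-.33)
Z4=lambda u,v:(325+u/7-.43,130+v/7-.43)
P=lambda n,a,b:print(n,*tri((t,*a),(s,*b)))
P('plain top',Z2(386,260),Z4(325,138))
P('lens',Z1(602,66),Z3(332,62))
P('collar top',Z1(72,293),Z3(87,340))
P('ball',Z1(174,288),Z3(157,308))
P('hole0',Z1(285,284),Z3(228,332))
# rack top corners
for n,a in [('farL?',(62,240)),('farR',(328,228)),('nearR',(330,338)),('nearL',(62,346))]:
    print(n,onz(t,*Z1(*a),.055))
for n,b in [('c1',(232,284)),('c2',(290,340)),('c3',(97,470)),('c4',(40,408))]:
    print(n,onz(s,*Z3(*b),.055))
for a in [(235,135),(402,190),(352,357),(185,310)]: print('stand',onz(t,*Z2(*a),.04))
```

```text
[[ 0.0246 -0.9996 -0.0115]
 [-0.9993 -0.0243 -0.0294]
 [ 0.0291  0.0122 -0.9995]]
plain top [ 0.4112 -0.2406  0.1296] [np.float64(0.001197369473122464), np.float64(0.001197369473122478)]
lens [ 0.5551 -0.0384  0.1079] [np.float64(0.0008312104211385345), np.float64(0.0008312104211384981)]
collar top [0.4276 0.2366 0.1278] [np.float64(0.00041540793719512567), np.float64(0.00041540793719503064)]
ball [0.4321 0.1866 0.1152] [np.float64(0.0006333947497802038), np.float64(0.0006333947497802261)]
hole0 [0.4358 0.1363 0.0516] [np.float64(0.0010906938153039988), np.float64(0.0010906938153040454)]
farL? [0.4569 0.262  0.055 ]
farR [0.4673 0.1116 0.055 ]
nearR [0.4053 0.1088 0.055 ]
nearL [0.3971 0.2601 0.055 ]
c1 [0.4657 0.1134 0.055 ]
c2 [0.4048 0.1113 0.055 ]
c3 [0.3963 0.258  0.055 ]
c4 [0.4556 0.2624 0.055 ]
stand [ 0.4421 -0.2244  0.04  ]
stand [ 0.4276 -0.2721  0.04  ]
stand [ 0.3798 -0.2587  0.04  ]
stand [ 0.392 -0.211  0.04 ]
```

Emit:
carry_out:
  plan:
    - [0, 2, 3, 0, 0, 0.12, 1]
    - [3, 5, 6, 0, 0, 0.24, 1]
    - [5, 9, 8, 0, 0, 0.36, 1]
    - [7, 13, 8, 0, 0, 0.48, 1]
    - [9, 17, 8, 0, 0, 0.6, 1]

```text
t: 0.57
eef_pos: [0.2718, -0.4956, 0.3334]
ee_rot: [[0.628, 0.778, 0.0], [0.778, -0.628, -0.001], [-0.001, 0.001, -1.0]]
contact_force: [2.0, -0.4, -0.3]
gripper_width: 0.0854
```

Run:
```python
from h import *
t=load('top0');s=load('scene0')
for a in [(415,200),(413,250),(400,310),(330,140)]:
    for z in (.03,.08,.13,.18): print(a,z,onz(t,*a,z)[:2].round(3),proj(s,onz(t,*a,z)).round(0))
```

```text
(415, 200) 0.03 [ 0.437 -0.356] [389. 158.]
(415, 200) 0.08 [ 0.437 -0.337] [388. 145.]
(415, 200) 0.13 [ 0.437 -0.318] [386. 130.]
(415, 200) 0.18 [ 0.437 -0.298] [385. 114.]
(413, 250) 0.03 [ 0.322 -0.353] [427. 184.]
(413, 250) 0.08 [ 0.328 -0.334] [425. 169.]
(413, 250) 0.13 [ 0.334 -0.315] [423. 154.]
(413, 250) 0.18 [ 0.34  -0.296] [421. 136.]
(400, 310) 0.03 [ 0.185 -0.325] [474. 225.]
(400, 310) 0.08 [ 0.198 -0.307] [471. 208.]
(400, 310) 0.13 [ 0.211 -0.29 ] [468. 190.]
(400, 310) 0.18 [ 0.224 -0.272] [464. 171.]
(330, 140) 0.03 [ 0.571 -0.158] [290. 162.]
(330, 140) 0.08 [ 0.564 -0.149] [290. 149.]
(330, 140) 0.13 [ 0.557 -0.14 ] [291. 134.]
(330, 140) 0.18 [ 0.551 -0.131] [291. 118.]
```

Emit:
carry_out:
  plan:
    - [3, 5, 0, 0, 0, 0.12, 1]
    - [6, 10, 0, 0, 0, 0.24, 1]
    - [9, 15, 0, 0, 0, 0.36, 1]
    - [12, 19, 0, 0, 0, 0.48, 1]
    - [13.9, 22, 0, 0, 0, 0.6, 1]

```text
t: 0.98
eef_pos: [0.382, -0.3182, 0.3334]
ee_rot: [[0.073, 0.997, 0.001], [0.997, -0.073, -0.002], [-0.001, 0.001, -1.0]]
contact_force: [1.0, -1.6, 0.7]
gripper_width: 0.0852
```

Emit:
carry_out:
  plan:
    - [0, 1.5, 0, 0, 0, 0.12, 1]
    - [0, 3, -1, 0, 0, 0.17, 1]
    - [0, 3, -2, 0, 0, 0.17, 1]

```text
t: 1.23
eef_pos: [0.3827, -0.2854, 0.3136]
ee_rot: [[-0.104, 0.995, 0.002], [0.995, 0.104, -0.002], [-0.002, 0.002, -1.0]]
contact_force: [0.6, -0.1, -0.2]
gripper_width: 0.0853
```

Run:
```python
from h import *
c=snap('wrist','w1');s=sensors.observe();print(s['eef_pos'],s['ee_rot'],s['joint_positions'])
```

```text
[ 0.3815552  -0.28677588  0.31141178] [[-9.89212560e-02  9.95095237e-01 -2.31513621e-04]
 [ 9.95095076e-01  9.89210915e-02 -6.38050387e-04]
 [-6.12019322e-04 -2.93494810e-04 -9.99999770e-01]] [ 0.83270779  0.06435678 -0.33650629  1.94429388  0.02415001  1.13655305
  0.58577015]
```

View pics/w1.png

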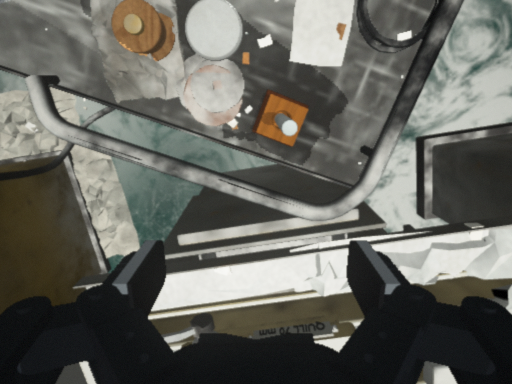

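Run:
```python
from h import *
np.set_printoptions(precision=4,suppress=True)
t=load('top0');s=load('scene0');w=load('w1')
def cen(im,x,y,w_,h_,th):
    g=im[y:y+h_,x:x+w_].min(2); n,l,st,ce=cv2.connectedComponentsWithStats((g>th).astype(np.uint8)); i=1+np.argmax(st[1:,4]); return ce[i]+[x,y],st[i,4]
a,na=cen(t['img'],370,205,16,16,190); b,nb=cen(s['img'],364,143,14,11,190); d,nd=cen(w['img'],280,117,22,22,190)
print(a,na,b,nb,d,nd)
print(tri((t,*a),(s,*b),(w,*d))); print(tri((t,*a),(w,*d))); print(onz(w,*d,.13),onz(t,*a,.13))
```

```text
[377.8667 211.9111] 45 [371.3478 149.4783] 23 [289.3813 127.4125] 160
(array([ 0.4108, -0.2403,  0.1297]), [np.float64(0.0012613826096122573), np.float64(0.0006369120142896411), np.float64(0.0007860778373919963)])
(array([ 0.4103, -0.2394,  0.1357]), [np.float64(0.0006708377454870015), np.float64(0.0006708377454870165)])
[ 0.4104 -0.2395  0.13  ] [ 0.4107 -0.2415  0.13  ]
```

Emit:
carry_out:
  plan:
    - [1.5, 2.5, -2, 0, 0, 0, 1]
    - [2.9, 4.7, -5, 0, 0, 0, 1]
    - [2.9, 4.7, -8, 0, 0, 0, 1]
    - [2.9, 4.7, -11, 0, 0, 0, 1]
    - [2.9, 4.7, -12, 0, 0, 0, 1]

```text
t: 1.7
eef_pos: [0.4088, -0.2396, 0.1878]
ee_rot: [[-0.097, 0.995, -0.004], [0.995, 0.097, 0.002], [0.002, -0.004, -1.0]]
contact_force: [-0.2, -1.2, -0.1]
gripper_width: 0.0852
```

Run:
```python
from h import *
c=snap('wrist','w2');s=sensors.observe();print(s['eef_pos'],s['ee_rot'])
```

```text
[ 0.40870156 -0.23974518  0.18788253] [[-0.09691399  0.99528001 -0.00503707]
 [ 0.99528934  0.09692568  0.00212987]
 [ 0.00260803 -0.00480693 -0.99998505]]
```

View pics/w2.png

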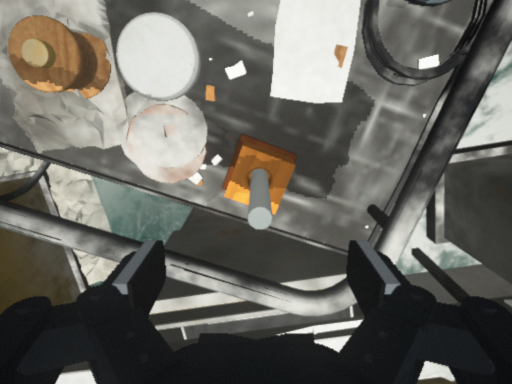

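Emit:
carry_out:
  plan:
    - [0.15, 0, -2.5, 0, 0, 0, 1]
    - [0.15, 0, -5.5, 0, 0, 0, 1]
    - [0.15, 0, -8.2, 0, 0, 0, 1]
    - [0.15, 0, -8.2, 0, 0, 0, 1]
    - [0.15, 0, -8.2, 0, 0, 0, 0.5]

```text
t: 2.17
eef_pos: [0.4102, -0.2403, 0.1064]
ee_rot: [[-0.096, 0.995, -0.006], [0.995, 0.096, 0.003], [0.003, -0.006, -1.0]]
contact_force: [0.5, 0.1, 1.2]
gripper_width: 0.0755
```

Emit:
carry_out:
  plan:
    - [0, 0, 0, 0, 0, 0, 0]
    - [0, 0, 0, 0, 0, 0, 0]
    - [0, 0, 0, 0, 0, 0, 0]
    - [0, 0, 0, 0, 0, 0, 0]
    - [0, 0, 0, 0, 0, 0, 0]

```text
t: 2.58
eef_pos: [0.4107, -0.2406, 0.1073]
ee_rot: [[-0.095, 0.995, -0.005], [0.995, 0.095, 0.002], [0.002, -0.005, -1.0]]
contact_force: [1.1, -0.4, 14.5]
gripper_width: 0.0145
```

Run:
```python
from h import *
c=snap('wrist','w3');s=sensors.observe();print(s['eef_pos'],s['ee_rot'],s['gripper_width'],s['contact_force'])
```

```text
[ 0.41086964 -0.24060885  0.10736583] [[-0.09554387  0.99541424 -0.00467649]
 [ 0.99542264  0.09555326  0.00182791]
 [ 0.00226638 -0.00448044 -0.99998739]] 0.01461664232773911 [-0.01089143  1.20141343  8.87970067]
```

View pics/w3.png

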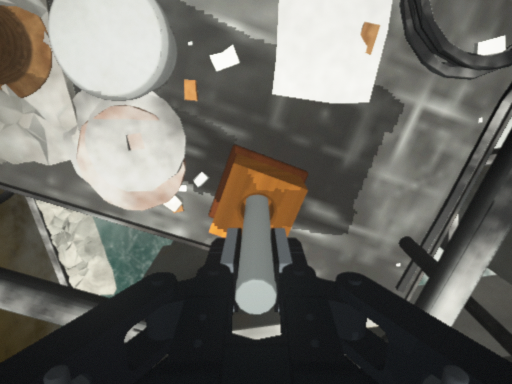

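Emit:
carry_out:
  plan:
    - [0, 0, 2, 0, 0, 0, 0]
    - [0, 0, 5, 0, 0, 0, 0]
    - [0, 0, 8, 0, 0, 0, 0]
    - [1, 1, 11, 0, 0, 0, 0]
    - [2, 3, 13, 0, 0, 0, 0]

```text
t: 3.05
eef_pos: [0.4311, -0.2122, 0.2404]
ee_rot: [[-0.092, 0.996, -0.003], [0.996, 0.092, 0.0], [0.0, -0.003, -1.0]]
contact_force: [0.8, -1.2, -0.2]
gripper_width: 0.0144
```

Emit:
carry_out:
  plan:
    - [1, 2, 0.5, 0, 0, 0, 0]
    - [2, 5, 1, 0, 0, 0, 0]
    - [2, 8, 1, 0, 0, 0, 0]
    - [2, 10, 1, 0, 0, 0, 0]
    - [2, 10, 1, 0, 0, 0, 0]

```text
t: 3.47
eef_pos: [0.4512, -0.1081, 0.251]
ee_rot: [[-0.097, 0.995, -0.002], [0.995, 0.097, 0.0], [0.001, -0.002, -1.0]]
contact_force: [-0.1, 0.2, -0.7]
gripper_width: 0.0146
```

Run:
```python
from h import *
c=snap('wrist','w4');s=sensors.observe();print(s['eef_pos'],s['ee_rot'],s['gripper_width'],s['contact_force'])
```

```text
[ 0.45116464 -0.11034601  0.25082878] [[-9.56556771e-02  9.95412300e-01 -2.08435508e-03]
 [ 9.95414478e-01  9.56556514e-02 -1.12215393e-04]
 [ 8.76797605e-05 -2.08553126e-03 -9.99997821e-01]] 0.014366934854810099 [ 0.23088909 -1.02449503 -1.42760233]
```

View pics/w4.png

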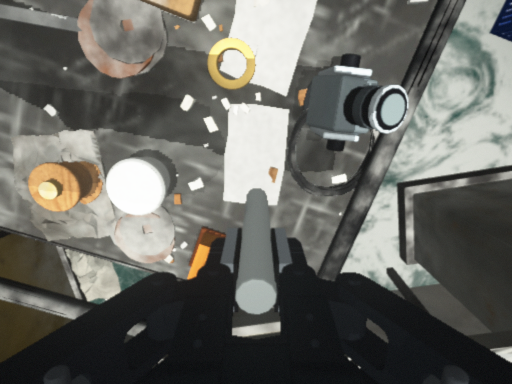

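Emit:
carry_out:
  plan:
    - [0, 3, 0, 0, 0, 0, 0]
    - [0, 6, 0, 0, 0, 0, 0]
    - [0, 6, 0, 0, 0, 0, 0]

```text
t: 3.77
eef_pos: [0.4512, -0.0465, 0.2512]
ee_rot: [[-0.099, 0.995, -0.001], [0.995, 0.099, 0.001], [0.001, -0.001, -1.0]]
contact_force: [-0.2, 1.0, -1.2]
gripper_width: 0.0148
```

Run:
```python
from h import *
c=snap('wrist','w5');s=sensors.observe();print(s['eef_pos'])
r=lambda im,x,y,w,h,k:cv2.resize(im[y:y+h,x:x+w],None,fx=k,fy=k,interpolation=cv2.INTER_CUBIC)
a=cv2.imread('pics/w4.png');b=cv2.imread('pics/w5.png')
cv2.imwrite('pics/z5.png',r(a,280,40,140,130,4))
cv2.imwrite('pics/z6.png',r(b,280,120,150,140,4))
```

```text
[ 0.45119405 -0.04884427  0.2510889 ]
```

View pics/z5.png

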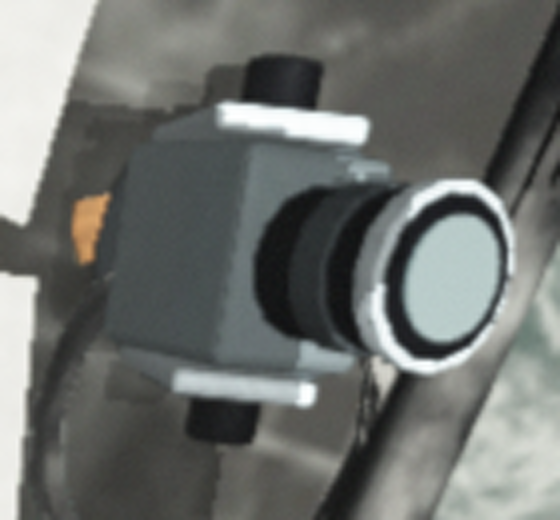

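View pics/w5.png

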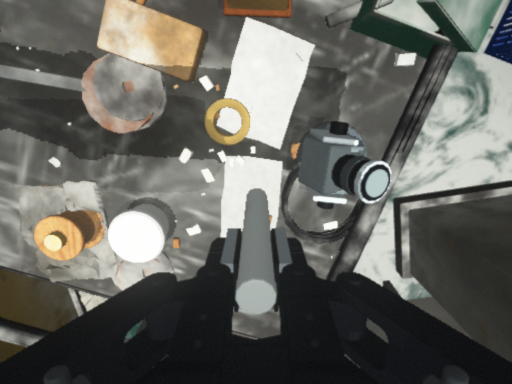

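View pics/z6.png

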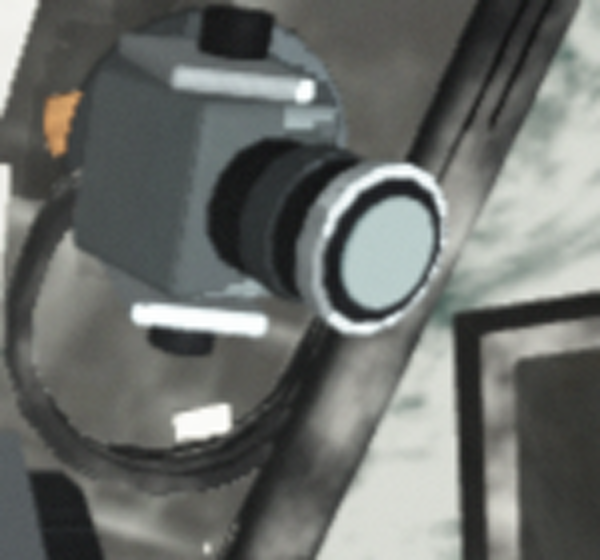

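Run:
```python
from h import *
np.set_printoptions(precision=4,suppress=True)
t=load('top0');s=load('scene0');a=load('w4');b=load('w5')
Z1=lambda u,v:(130+u/4-.375,125+v/4-.375)
Z3=lambda u,v:(145+u/3-.33,140+v/3-.33)
A=lambda u,v:(280+u/4-.375,40+v/4-.375)
B=lambda u,v:(280+u/4-.375,120+v/4-.375)
# glass by colour: fit ellipse
def glass(c,x,y,w,h):
    im=c['img'][y:y+h,x:x+w].astype(int); m=((im[:,:,1]>140)&(im[:,:,1]-im[:,:,0]>8)).astype(np.uint8)
    n,l,st,ce=cv2.connectedComponentsWithStats(m); i=1+np.argmax(st[1:,4]); 
    pts=cv2.findContours((l==i).astype(np.uint8),cv2.RETR_EXTERNAL,cv2.CHAIN_APPROX_NONE)[0][0]
    return ce[i]+[x,y],st[i],cv2.fitEllipse(pts)
ga,sa,ea=glass(a,370,80,40,55); gb,sb,eb=glass(b,355,160,40,45); print(ga,sa,ea,gb,sb,eb)
print('tri ab',tri((a,*ga),(b,*gb)))
print('tri all',tri((a,*ga),(b,*gb),(t,*Z1(602,66)),(s,*Z3(332,62))))
for n,p,q in [('uL',(218,112),(175,78)),('uR',(368,130),(312,92)),('lL',(175,382),(133,315)),('lR',(315,395),(267,325))]:
    print(n,tri((a,*A(*p)),(b,*B(*q))), onz(a,*A(*p),.084),onz(b,*B(*q),.084))
# barrel base centre (where black meets box)
print('base',tri((a,*A(283,262)),(b,*B(235,208))))
```

```text
[392.6527 109.1065] [ 11  14  24  31 573] ((22.643539428710938, 29.10617446899414), (21.507593154907227, 31.67523193359375), 18.58841323852539) [376.548  182.7825] [ 11   9  22  28 469] ((21.540664672851562, 22.782129287719727), (19.41363525390625, 28.531570434570312), 26.475637435913086)
tri ab (array([ 0.554 , -0.0354,  0.1145]), [np.float64(1.6549161294915118e-05), np.float64(1.6549161295053625e-05)])
tri all (array([ 0.5553, -0.037 ,  0.1095]), [np.float64(0.0017493791509358883), np.float64(0.0009224934174651208), np.float64(0.0006975347638539927), np.float64(0.0021950295512379826)])
uL (array([ 0.5087, -0.0061,  0.0856]), [np.float64(0.00027840192976421826), np.float64(0.00027840192976433286)]) [ 0.5088 -0.006   0.084 ] [ 0.5094 -0.0063  0.084 ]
uR (array([ 0.5418, -0.0064,  0.0836]), [np.float64(0.0001795565641838562), np.float64(0.00017955656418396022)]) [ 0.5419 -0.0064  0.084 ] [ 0.5415 -0.0063  0.084 ]
lL (array([ 0.5085, -0.0644,  0.0844]), [np.float64(0.00014740405372409805), np.float64(0.0001474040537240678)]) [ 0.5088 -0.0645  0.084 ] [ 0.5085 -0.0645  0.084 ]
lR (array([ 0.5422, -0.0645,  0.0819]), [np.float64(6.806312242338003e-05), np.float64(6.806312242343592e-05)]) [ 0.5414 -0.0642  0.084 ] [ 0.5416 -0.0638  0.084 ]
base (array([ 0.5289, -0.0357,  0.0831]), [np.float64(6.547287400534554e-06), np.float64(6.547287400667708e-06)])
```

Run:
```python
from h import *
np.set_printoptions(precision=3,suppress=True)
G=np.array([.554,-.0357,.1145])
# circle->normals from ellipse: ellipse axes in normalized plane via contour pts backprojected on plane candidates is avoided; use cone eigen-decomposition
for f,(x0,y0),e in [('w4',(370,80),((22.6435,29.1062),(21.5076+1,31.675+1),18.588)),('w5',(355,160),((21.5407,22.782),(19.4136+1,28.5316+1),26.4756))]:
    c=load(f); (cx,cy),(d1,d2),ang=e; cx+=x0;cy+=y0
    th=np.deg2rad(ang);u=np.array([np.cos(th),np.sin(th)]);v=np.array([-u[1],u[0]])
    M=np.outer(u,u)/(d1/2)**2+np.outer(v,v)/(d2/2)**2; q=np.array([cx,cy])
    C=np.zeros((3,3));C[:2,:2]=M;C[:2,2]=C[2,:2]=-M@q;C[2,2]=q@M@q-1
    Q=c['mtx'].T@C@c['mtx']; w,V=np.linalg.eigh(Q); 
    if np.sum(w>0)<2: w=-w
    i=np.argsort(w); l3,l2,l1=w[i]; e3,e2,e1=V[:,i[0]],V[:,i[1]],V[:,i[2]]
    for sg in (1,-1):
        n=np.sqrt((l1-l2)/(l1-l3))*e1+sg*np.sqrt((l2-l3)/(l1-l3))*e3
        n=c['R'].T@n; n*=np.sign(n[2]); print(f,n,'tilt',np.degrees(np.arccos(n[2])),'az',np.degrees(np.arctan2(n[1],n[0])))
    # box/knob
```

```text
w4 [-0.939  0.004  0.345] tilt 69.83582346883941 az 179.78630182285468
w4 [ 0.4   -0.005  0.917] tilt 23.55400469128925 az -0.7613277698328919
w5 [-0.92   0.277  0.278] tilt 73.83903772325196 az 163.21537897307013
w5 [0.41  0.006 0.912] tilt 24.203269480337468 az 0.8109432328661107
```

Emit:
carry_out:
  plan:
    - [0, 3, 0, 0, 0, 0, 0]
    - [0, 6, 0, 0, 0, 0, 0]
    - [-0.5, 9, 0, 0, 0, 0, 0]
    - [-1, 11, 0, 0, 0, 0, 0]
    - [-1, 11, 0, 0, 0, 0, 0]

```text
t: 4.23
eef_pos: [0.4407, 0.0638, 0.2514]
ee_rot: [[-0.102, 0.995, -0.001], [0.995, 0.102, 0.0], [0.001, -0.001, -1.0]]
contact_force: [-0.7, 0.3, -0.8]
gripper_width: 0.0143
```

Run:
```python
from h import *
c=snap('wrist','w6');s=sensors.observe();p=s['eef_pos'];print(p)
cv2.imwrite('pics/z7.png',cv2.resize(cv2.imread('pics/w6.png')[0:330,120:420],None,fx=2,fy=2,interpolation=cv2.INTER_CUBIC)[:600])
for d in (.023,0,-.094,-.097): print(d,proj(c,p+[0,0,d]))
print(c['R'].T@[0,0,1])
```

```text
[0.44110656 0.06177473 0.2512475 ]
0.023 [257.10415901 305.79817603]
0 [257.01544907 271.92142465]
-0.094 [256.8322709  201.96893058]
-0.097 [256.82879272 200.64067486]
[ 0.02679105 -0.28339512 -0.95862894]
```

View pics/z7.png

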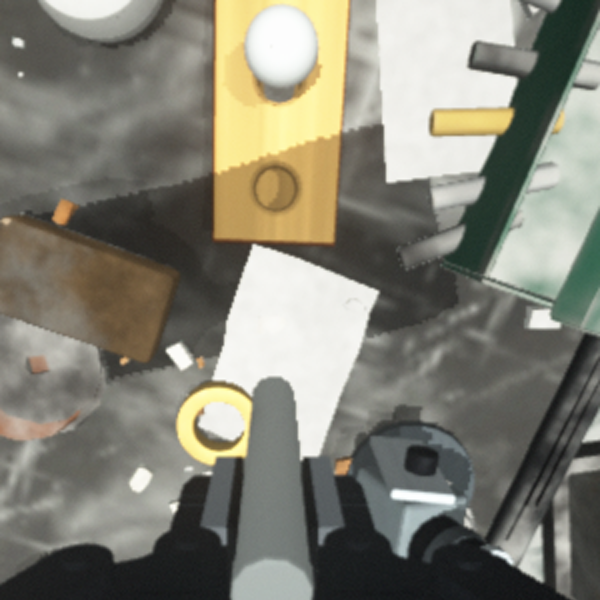

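Run:
```python
from h import *
np.set_printoptions(precision=4,suppress=True)
c=load('w6');t=load('top0');s=load('scene0');p=np.array([.4411,.0618,.2512])
for d in (-.091,-.095,-.099): print(proj(c,p+[0,.008,d]))
W=lambda u,v:(120+u/2-.25,v/2-.25)
h=W(275.5,188)
print(onz(c,*h,.055)); print(tri((c,*h),(t,130+285/4-.375,125+284/4-.375)),tri((c,*h),(t,130+285/4-.375,125+284/4-.375),(s,145+228/3-.33,140+332/3-.33)))
A=onz(c,*W(214,241),.055);B=onz(c,*W(335,242),.055);print(A,B,(A+B)/2)
print('ball',onz(c,*W(282,47),.116))
C=onz(c,*W(214.5,40),.055);print('edge dir',C-A)
```

```text
[257.9775 192.7923]
[257.9533 191.1448]
[257.9299 189.5524]
[0.434 0.138 0.055]
(array([0.4346, 0.1382, 0.0294]), [np.float64(0.0005239116889976341), np.float64(0.0005239116889975088)]) (array([0.4349, 0.137 , 0.0527]), [np.float64(0.0013836446566488647), np.float64(0.0017209928963563955), np.float64(0.000990564697766071)])
[0.4059 0.1096 0.055 ] [0.4664 0.1153 0.055 ] [0.4361 0.1124 0.055 ]
ball [0.431  0.1878 0.116 ]
edge dir [-0.0066  0.0904  0.    ]
```

Emit:
carry_out:
  plan:
    - [-0.3, 3, 0, 0, 0, -0.02, 0]
    - [-0.6, 6, -2, 0, 0, -0.02, 0]
    - [-0.65, 7.6, -5, 0, 0, -0.02, 0]
    - [-0.65, 7.6, -7.5, 0, 0, -0.02, 0]
    - [-0.65, 7.6, -7.5, 0, 0, -0.02, 0]

```text
t: 4.7
eef_pos: [0.433, 0.1362, 0.1725]
ee_rot: [[-0.08, 0.997, -0.007], [0.997, 0.08, -0.001], [-0.001, -0.007, -1.0]]
contact_force: [-1.1, -1.3, -1.0]
gripper_width: 0.0145
```

Run:
```python
from h import *
c=snap('wrist','w7');s=sensors.observe();p=s['eef_pos'];print(p,s['ee_rot'])
S=snap('scene','s7');T=snap('top','t7')
r=lambda im,x,y,w,h,k:cv2.resize(im[y:y+h,x:x+w],None,fx=k,fy=k,interpolation=cv2.INTER_CUBIC)
a=r(cv2.imread('pics/w7.png'),120,20,300,300,2);b=r(cv2.imread('pics/s7.png'),150,200,150,120,4)
cv2.imwrite('pics/z8.png',a);cv2.imwrite('pics/z9.png',b)
for z in (.13,.074,.055): print(z,proj(S,[p[0],p[1],z]))
print(proj(S,[.4347,.1373,.055]))
```

```text
[0.43385834 0.13613959 0.17467369] [[-7.97201330e-02  9.96799160e-01 -6.01116431e-03]
 [ 9.96817097e-01  7.97149592e-02 -1.09580387e-03]
 [-6.13116663e-04 -6.07938899e-03 -9.99981332e-01]]
0.13 [219.78382592 223.21450684]
0.074 [221.31653809 243.37510844]
0.055 [221.80677622 249.82347874]
[221.05571037 249.84271435]
```

View pics/z8.png

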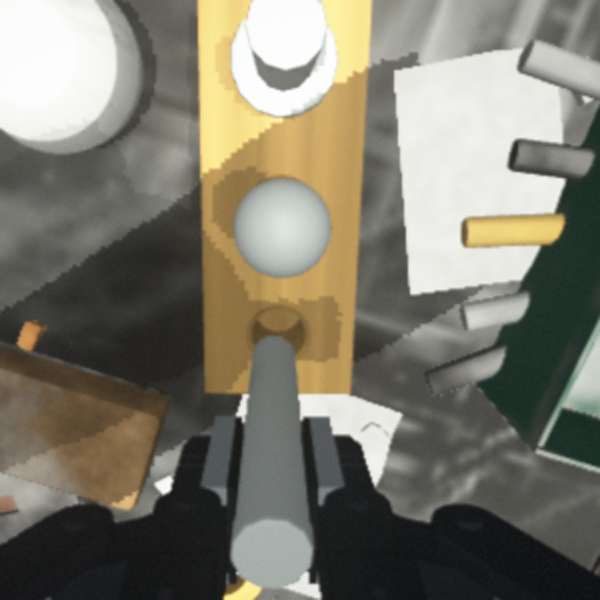

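View pics/z9.png

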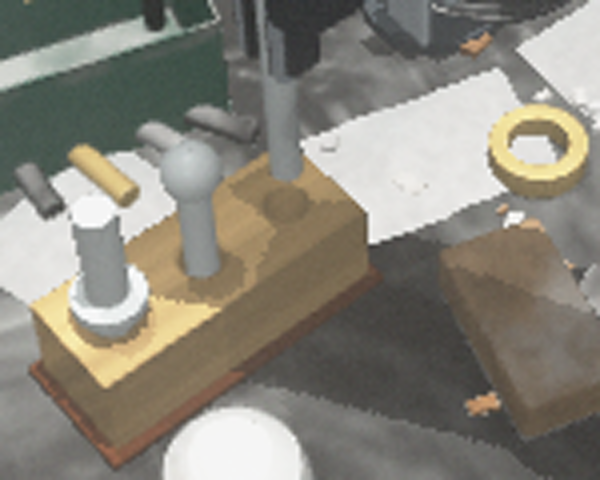

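Run:
```python
from h import *
np.set_printoptions(precision=4,suppress=True)
c=load('w7');S=load('s7')
print(onz(c,120+278/2-.25,20+332/2-.25,.055))
print(onz(S,150+287/4-.375,200+204/4-.375,.055))
p=np.array([.4339,.1361,.1747])
print(proj(c,p+[0,.008,-.097]), 120+274/2,20+338/2)   # foot rim
b=(150+284/4-.375,200+172/4-.375)
print('scene foot', proj(S,[p[0],p[1],.0777]),b)
# ball/collar
print('ball',onz(c,120+282/2,20+227/2,.116));
```

```text
[0.4338 0.1396 0.055 ]
[0.4328 0.1379 0.055 ]
[259.4434 188.6058] 257.0 189.0
scene foot [221.224  242.0738] (220.625, 242.625)
ball [0.431  0.1882 0.116 ]
```

Emit:
carry_out:
  plan:
    - [0.05, 0.2, 0, 0, 0.006, 0, 0]
    - [0.05, 0.2, -1.5, 0, 0.006, 0, 0]
    - [0.05, 0.2, -2.5, 0, 0.006, 0, 0]
    - [0.05, 0.2, -3, 0, 0.006, 0, 0]

```text
t: 5.18
eef_pos: [0.4361, 0.138, 0.1469]
ee_rot: [[-0.078, 0.997, -0.007], [0.997, 0.078, -0.001], [-0.0, -0.007, -1.0]]
contact_force: [-0.8, -0.9, -0.3]
gripper_width: 0.0151
```

Run:
```python
from h import *
c=snap('wrist','w8');s=sensors.observe();p=s['eef_pos'];print(p,s['ee_rot'],s['contact_force'])
S=snap('scene','s8')
r=lambda im,x,y,w,h,k:cv2.resize(im[y:y+h,x:x+w],None,fx=k,fy=k,interpolation=cv2.INTER_CUBIC)
cv2.imwrite('pics/z10.png',np.hstack([r(cv2.imread('pics/w8.png'),160,80,200,150,2),r(cv2.imread('pics/s8.png'),170,190,100,75,4)]))
```

```text
[0.43570346 0.13798278 0.14628007] [[-7.79108417e-02  9.96924129e-01 -8.49597549e-03]
 [ 9.96960326e-01  7.79071913e-02 -7.60279062e-04]
 [-9.60429545e-05 -8.52938447e-03 -9.99963620e-01]] [-0.39825399 -0.2237823  -1.21044733]
```

View pics/z10.png

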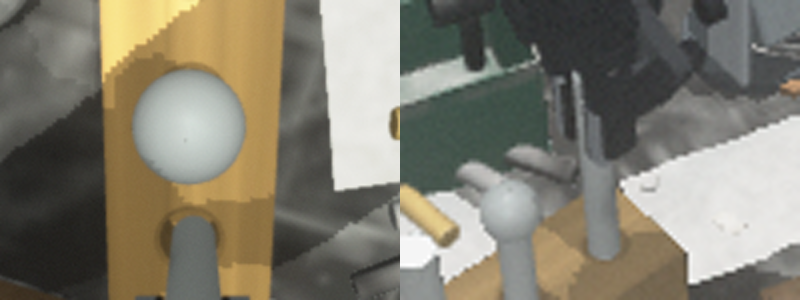

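Emit:
carry_out:
  plan:
    - [-0.15, 0.05, 0, 0, -0.008, 0, 0]
    - [-0.15, 0.05, -1, 0, -0.008, 0, 0]
    - [-0.15, 0.05, -2, 0, -0.008, 0, 0]
    - [-0.15, 0.05, -3, 0, -0.008, 0, 0]
    - [-0.15, 0.05, -3.5, 0, -0.008, 0, 0]

```text
t: 5.7
eef_pos: [0.4336, 0.1385, 0.1102]
ee_rot: [[-0.078, 0.997, -0.002], [0.997, 0.078, -0.001], [-0.001, -0.002, -1.0]]
contact_force: [0.6, -0.7, -1.7]
gripper_width: 0.0147
```

Emit:
carry_out:
  plan:
    - [0.05, 0, -0.3, 0, 0, 0, 0]
    - [0.05, 0, -0.3, 0, 0, 0, 0.3]
    - [0.05, 0, -0.3, 0, 0, 0, 0.6]
    - [0.05, 0, -0.3, 0, 0, 0, 1]
    - [0.05, 0, -0.3, 0, 0, 0, 1]

```text
t: 6.12
eef_pos: [0.4341, 0.1385, 0.1072]
ee_rot: [[-0.078, 0.997, -0.002], [0.997, 0.078, -0.001], [-0.001, -0.002, -1.0]]
contact_force: [0.1, 0.2, -0.5]
gripper_width: 0.0613
```

Emit:
carry_out:
  plan:
    - [0, 0, 0, 0, 0, 0, 1]
    - [0, 0, 1, 0, 0, 0, 1]
    - [0, 0, 4, 0, 0, 0, 1]
    - [0, 0, 7, 0, 0, 0, 1]
    - [0, 0, 10, 0, 0, 0, 1]

```text
t: 6.53
eef_pos: [0.4336, 0.1388, 0.209]
ee_rot: [[-0.079, 0.997, -0.003], [0.997, 0.079, -0.0], [-0.0, -0.003, -1.0]]
contact_force: [0.1, -0.7, 0.2]
gripper_width: 0.0852
```

Run:
```python
from h import *
c=snap('wrist','w9');s=sensors.observe();p=s['eef_pos'];print(p,s['ee_rot'],s['contact_force'],s['joint_positions'])
S=snap('scene','s9');T=snap('top','t9')
r=lambda im,x,y,w,h,k:cv2.resize(im[y:y+h,x:x+w],None,fx=k,fy=k,interpolation=cv2.INTER_CUBIC)
cv2.imwrite('pics/z11.png',np.hstack([r(cv2.imread('pics/w9.png'),156,0,200,300,2),r(cv2.imread('pics/s9.png'),150,170,100,150,4)]))
```

```text
[0.43574235 0.14002353 0.21423171] [[-7.95270842e-02  9.96826320e-01  3.56803740e-03]
 [ 9.96832633e-01  7.95251998e-02  6.67159552e-04]
 [ 3.81293314e-04  3.60979337e-03 -9.99993412e-01]] [4.05150357 2.07525706 7.86296219] [ 0.2274691   0.17534485 -0.73728391  2.08368996  0.14832094  0.92932083
 -0.51128217]
```

View pics/z11.png

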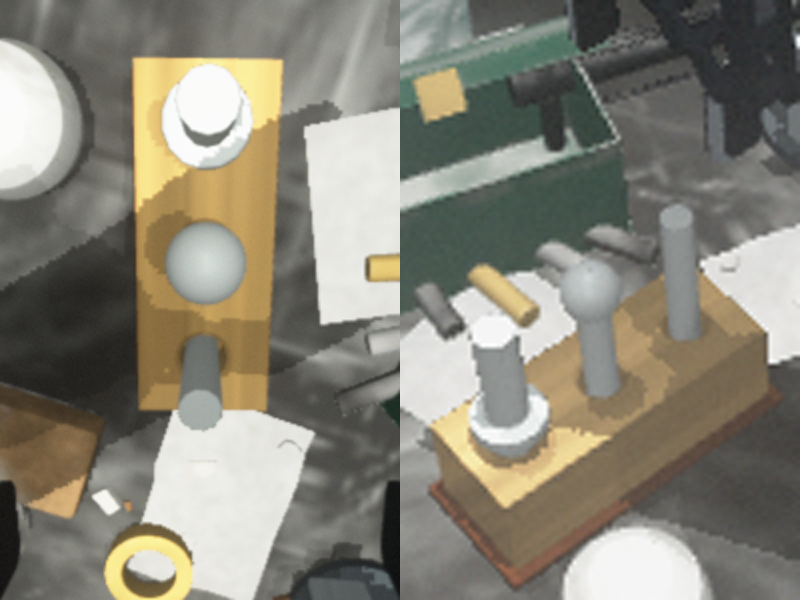

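Run:
```python
from h import *
np.set_printoptions(precision=4,suppress=True)
w=load('w9');t=load('t9');s=load('s9')
a=t['img'][185:212,135:165]; cv2.imwrite('pics/z12.png',np.hstack([cv2.resize(t['img'][180:215,130:170,::-1],None,fx=10,fy=10,interpolation=cv2.INTER_CUBIC),cv2.resize(s['img'][235:270,155:195,::-1],None,fx=10,fy=10,interpolation=cv2.INTER_CUBIC)]))
W=(156+208/2-.25,101/2-.25)
print(onz(w,*W,.13),proj(s,onz(w,*W,.13)),proj(t,onz(w,*W,.13)))
print('plain top',onz(w,156+201/2,411/2,.13))
```

```text
[0.4274 0.2371 0.13  ] [173.0724 252.3548] [147.2821 198.0781]
plain top [0.4334 0.1394 0.13  ]
```

View pics/z12.png

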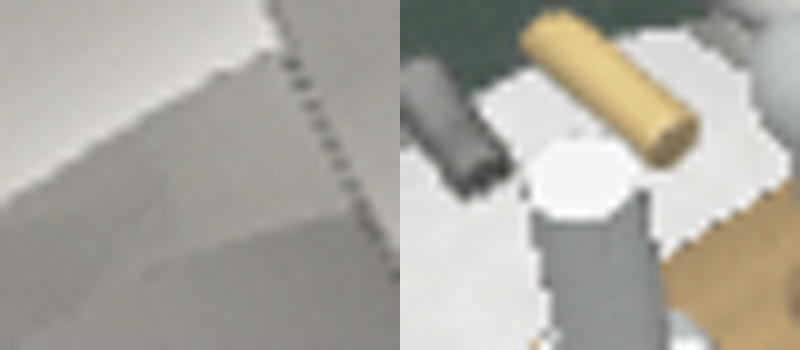

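Emit:
carry_out:
  plan:
    - [-0.3, 3, 0, 0, 0, 0, 1]
    - [-0.6, 6, 0, 0, 0, 0, 1]
    - [-0.8, 9, -0.5, 0, 0, 0, 1]
    - [-0.8, 9.7, -2, 0, -0.003, 0, 1]
    - [-0.8, 9.7, -2, 0, -0.003, 0, 1]

```text
t: 7.1
eef_pos: [0.4256, 0.2376, 0.1879]
ee_rot: [[-0.082, 0.997, 0.003], [0.997, 0.082, -0.001], [-0.001, 0.003, -1.0]]
contact_force: [-1.1, -1.0, -1.1]
gripper_width: 0.0854
```

Run:
```python
from h import *
c=snap('wrist','w10');s=sensors.observe();p=s['eef_pos'];print(p,s['ee_rot'],s['contact_force'],s['joint_positions'])
S=snap('scene','s10')
```

```text
[0.42593229 0.23628298 0.18865073] [[-0.08043685  0.99675648  0.00253529]
 [ 0.99675871  0.0804401  -0.00120916]
 [-0.00140918  0.00242981 -0.99999606]] [ 0.29861676 -0.25092674 -0.70455499] [ 0.03289881  0.27716293 -0.76824756  2.04804917  0.24737593  0.90567118
 -0.7897965 ]
```

View pics/w10.png

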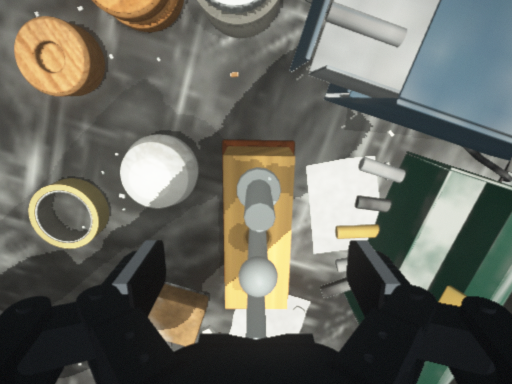

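View pics/s10.png

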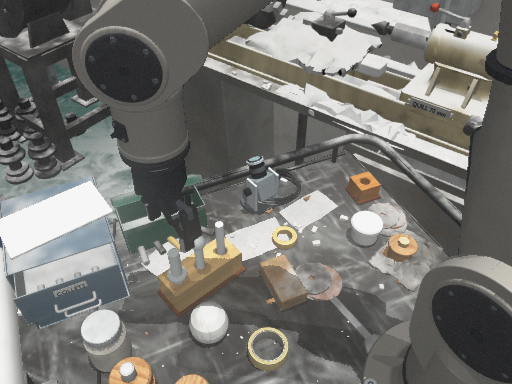

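Emit:
carry_out:
  plan:
    - [0.15, 0.07, -2.5, 0, 0, 0, 1]
    - [0.15, 0.07, -5.5, 0, 0, 0, 1]
    - [0.15, 0.07, -8.4, 0, 0, 0, 1]
    - [0.15, 0.07, -8.4, 0, 0, 0, 1]
    - [0.15, 0.07, -8.4, 0, 0, 0, 0.5]

```text
t: 7.62
eef_pos: [0.4276, 0.2354, 0.1053]
ee_rot: [[-0.079, 0.997, 0.001], [0.997, 0.079, -0.002], [-0.002, 0.001, -1.0]]
contact_force: [-0.4, 0.3, 1.8]
gripper_width: 0.0754
```

Emit:
carry_out:
  plan:
    - [0, 0, 0, 0, 0, 0, 0]
    - [0, 0, 0, 0, 0, 0, 0]
    - [0, 0, 0, 0, 0, 0, 0]
    - [0, 0, 0, 0, 0, 0, 0]
    - [0, 0, 0, 0, 0, 0, 0]

```text
t: 8.03
eef_pos: [0.4282, 0.2356, 0.1063]
ee_rot: [[-0.078, 0.997, 0.003], [0.997, 0.078, -0.002], [-0.002, 0.003, -1.0]]
contact_force: [-2.9, -1.4, 13.3]
gripper_width: 0.0187
```

Run:
```python
from h import *
c=snap('wrist','w11');s=sensors.observe();p=s['eef_pos'];print(p,s['ee_rot'],s['contact_force'],s['gripper_width'])
```

```text
[0.42815604 0.23567314 0.10631059] [[-0.07842724  0.9969163   0.00265737]
 [ 0.99691747  0.07843259 -0.00197209]
 [-0.00217443  0.00249451 -0.99999452]] [-2.35883162 -1.35237694 12.2397031 ] 0.018672284529435482
```

View pics/w11.png

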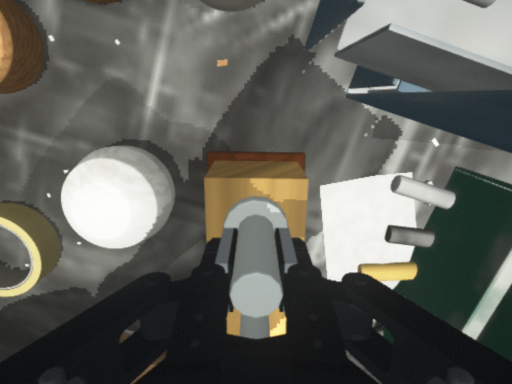

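Emit:
carry_out:
  plan:
    - [0, 0, 1.5, 0, 0, 0, 0]
    - [0, 0, 4, 0, 0, 0, 0]
    - [0, 0, 7, 0, 0, 0, 0]
    - [0, 0, 10, 0, 0, 0, 0]
    - [0, 0, 13, 0, 0, 0, 0]

```text
t: 8.5
eef_pos: [0.4277, 0.2357, 0.238]
ee_rot: [[-0.079, 0.997, 0.003], [0.997, 0.079, -0.002], [-0.002, 0.002, -1.0]]
contact_force: [0.2, -0.9, -0.1]
gripper_width: 0.0186
```

Emit:
carry_out:
  plan:
    - [0, 0, 3, 0, 0, 0, 0]
    - [0, 0, 6, 0, 0, 0, 0]
    - [2, -2, 9, 0, 0, 0, 0]
    - [4, -4, 11, 0, 0, 0, 0]
    - [4, -4, 11, 0, 0, 0, 0]

```text
t: 8.92
eef_pos: [0.4719, 0.1925, 0.3521]
ee_rot: [[-0.074, 0.997, 0.009], [0.997, 0.074, -0.001], [-0.002, 0.008, -1.0]]
contact_force: [-0.5, -1.0, -0.6]
gripper_width: 0.0186
```

Run:
```python
from h import *
c=snap('wrist','w12');c=snap('scene','s12');s=sensors.observe();p=s['eef_pos'];print(p,s['ee_rot'],s['contact_force'],s['gripper_width'])
```

```text
[0.46827663 0.19508212 0.34867556] [[-0.07686038  0.99703464  0.00379666]
 [ 0.99704012  0.07686682 -0.0015791 ]
 [-0.00186625  0.00366405 -0.99999155]] [-0.88927337 -0.17749319 -1.09109841] 0.018684849022860082
```

View pics/w12.png

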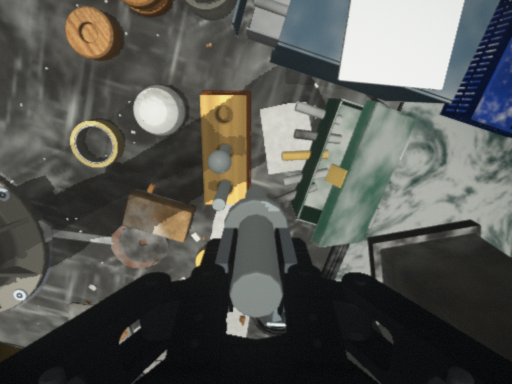

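View pics/s12.png

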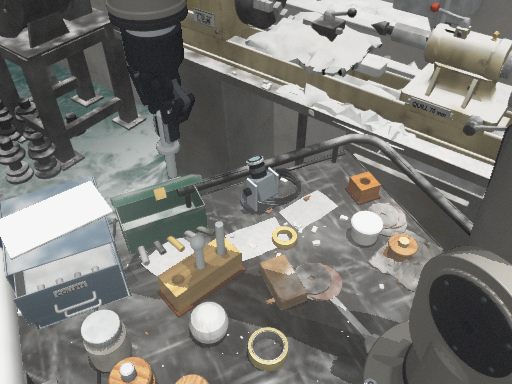

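Emit:
carry_out:
  plan:
    - [2, -3, 0.5, 0, 0, 0, 0]
    - [4, -6, 1, 0, 0.05, 0, 0]
    - [6, -9, 1.5, 0, 0.1, 0, 0]
    - [8.5, -12, 1.5, 0, 0.15, 0, 0]
    - [11, -15, 1.5, 0, 0.2, 0, 0]

```text
t: 9.43
eef_pos: [0.5785, 0.0444, 0.3637]
ee_rot: [[-0.077, 0.977, -0.197], [0.997, 0.078, -0.002], [0.014, -0.197, -0.98]]
contact_force: [0.5, 0.8, 0.5]
gripper_width: 0.0184
```

Run:
```python
from h import *
s=sensors.observe();p=s['eef_pos'];print(p,s['ee_rot'],s['contact_force'],s['gripper_width'],s['joint_positions'])
```

```text
[0.5784618  0.04444334 0.36366255] [[-0.07694099  0.97735506 -0.19712223]
 [ 0.99694374  0.07809974 -0.00190068]
 [ 0.01353755 -0.19666601 -0.98037708]] [0.52735077 0.7854602  0.48715283] 0.018395794934138537 [ 0.30603637  0.36684161 -0.63725162  1.52045664  0.15519466  1.51471909
 -0.26456117]
```

Emit:
carry_out:
  plan:
    - [2, -2, 0, 0, 0.05, 0, 0]
    - [4, -4, 0, 0, 0.1, 0, 0]
    - [6, -6, 0, 0, 0.15, 0, 0]
    - [8, -8, 0, 0, 0.2, 0, 0]
    - [8.5, -8, 0, 0, 0.236, 0, 0]

```text
t: 9.85
eef_pos: [0.6651, -0.0393, 0.3611]
ee_rot: [[-0.068, 0.902, -0.426], [0.997, 0.074, -0.002], [0.03, -0.425, -0.905]]
contact_force: [0.1, -0.4, -1.4]
gripper_width: 0.0186
```

Run:
```python
from h import *
np.set_printoptions(precision=4,suppress=True)
c=snap('wrist','w13');c=snap('scene','s13');snap('top','t13')
s=sensors.observe();p=s['eef_pos'];R=s['ee_rot'];print(p,R,s['gripper_width'],s['joint_positions'])
n=np.array([np.sin(np.radians(25)),0,np.cos(np.radians(25))]);G=np.array([.554,-.0357,.1145])
foot=p+R[:,2]*.0963;d=foot-G;print('along',d@n,'off',d-n*(d@n),'ang',np.degrees(np.arccos(-R[:,2]@n)))
print('target tcp',G+n*.1963, 'delta cm',(G+n*.1963-p)*100)
```

```text
[ 0.6636 -0.0342  0.3615] [[-0.073   0.9031 -0.4232]
 [ 0.9968  0.08   -0.0012]
 [ 0.0328 -0.422  -0.906 ]] 0.01835993399753489 [ 0.2671  0.6491 -0.5567  1.1378  0.2249  1.8637 -0.1661]
along 0.17389601312570466 off [-0.0047  0.0013  0.0022] ang 0.07769076886577281
target tcp [ 0.637  -0.0357  0.2924] delta cm [-2.6628 -0.1458 -6.9118]
```

View pics/w13.png

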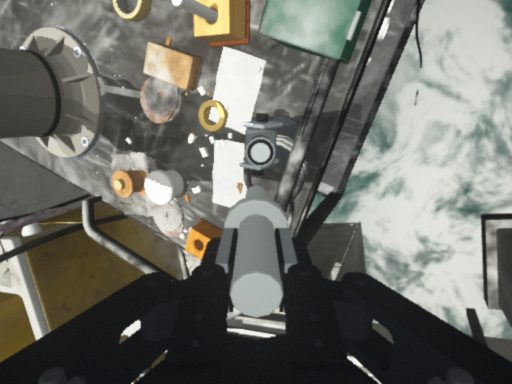

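View pics/s13.png

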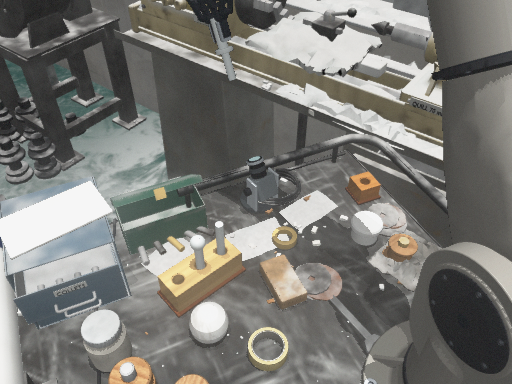

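View pics/t13.png

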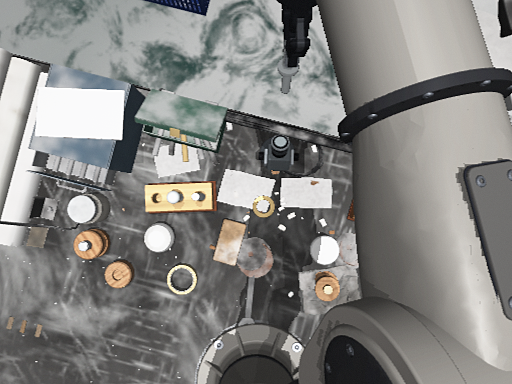

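Emit:
carry_out:
  plan:
    - [-0.5, 0, -1.5, 0, 0, 0, 0]
    - [-1, -0.1, -3, 0, 0, 0, 0]
    - [-1.7, -0.1, -4.5, 0, 0, 0, 0]
    - [-2.3, -0.1, -6, 0, 0, 0, 0]
    - [-2.6, -0.1, -6.9, 0, 0, 0, 0]

```text
t: 10.42
eef_pos: [0.6359, -0.0341, 0.2919]
ee_rot: [[-0.075, 0.903, -0.423], [0.997, 0.082, -0.002], [0.033, -0.422, -0.906]]
contact_force: [-0.6, -0.9, -1.3]
gripper_width: 0.0185
```

Emit:
carry_out:
  plan:
    - [0, 0, 0, 0, 0, 0, 0]
    - [0, 0, 0, 0, 0, 0, 0]

```text
t: 10.58
eef_pos: [0.6354, -0.0333, 0.2925]
ee_rot: [[-0.076, 0.903, -0.423], [0.997, 0.083, -0.002], [0.033, -0.421, -0.906]]
contact_force: [0.3, 0.6, -0.6]
gripper_width: 0.0187
```

Run:
```python
from h import *
np.set_printoptions(precision=4,suppress=True)
w=snap('wrist','w14');S=snap('scene','s14');T=snap('top','t14')
s=sensors.observe();p=s['eef_pos'];R=s['ee_rot'];print(p,R,s['gripper_width'],s['contact_force'],np.abs(s['qd']).max())
n=np.array([np.sin(np.radians(25)),0,np.cos(np.radians(25))]);G=np.array([.554,-.0357,.1145])
foot=p+R[:,2]*.0963;d=foot-G;print('along',d@n,'off',d-n*(d@n),'ang',np.degrees(np.arccos(-R[:,2]@n)))
for c,f in ((w,'w'),(S,'s'),(T,'t')): print(f,'foot',proj(c,foot),'lens',proj(c,G),'head',proj(c,foot+.12*n),'axis.05',proj(c,foot+.05*n))
r=lambda im,x,y,w,h,k:cv2.resize(im[y:y+h,x:x+w],None,fx=k,fy=k,interpolation=cv2.INTER_CUBIC)
cv2.imwrite('pics/z14.png',np.hstack([r(cv2.imread('pics/s14.png'),190,60,100,150,4),r(cv2.imread('pics/t14.png'),230,30,100,150,4)]))
```

```text
[ 0.6363 -0.0337  0.2929] [[-0.0751  0.9037 -0.4215]
 [ 0.9966  0.0819 -0.002 ]
 [ 0.0327 -0.4202 -0.9068]] 0.018084667065877955 [ 0.367  -0.1059 -0.1699] 0.006265917424692829
along 0.10019766689428165 off [-0.0006  0.0018  0.0003] ang 0.13663156078428204
w foot [257.2115 199.1964] lens [257.3675 169.9742] head [258.2892 305.6673] axis.05 [257.4929 227.0015]
s foot [241.0211 114.4287] lens [254.2752 158.7108] head [224.3553  56.0816] axis.05 [234.2723  90.8012]
t foot [281.7728 113.4232] lens [279.3254 141.4839] head [286.8396  69.9118] axis.05 [283.7093  96.7938]
```

View pics/z14.png

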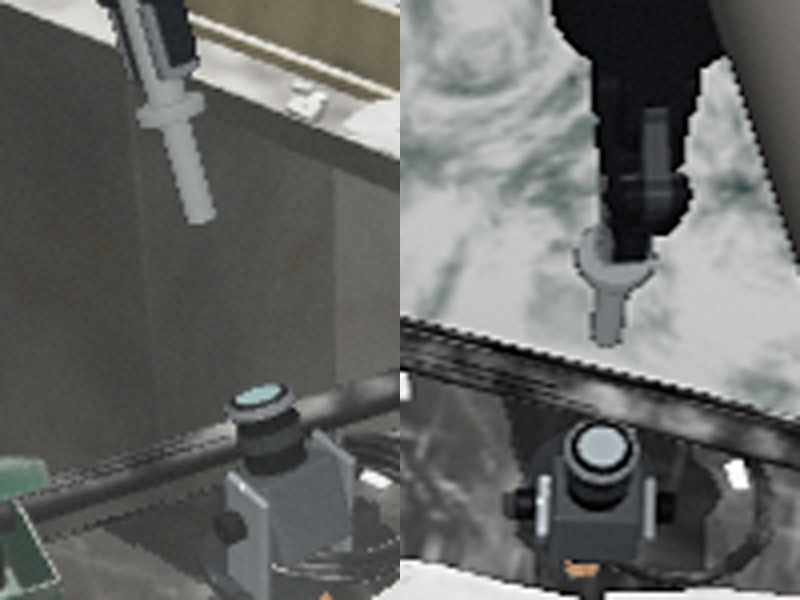

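View pics/w14.png

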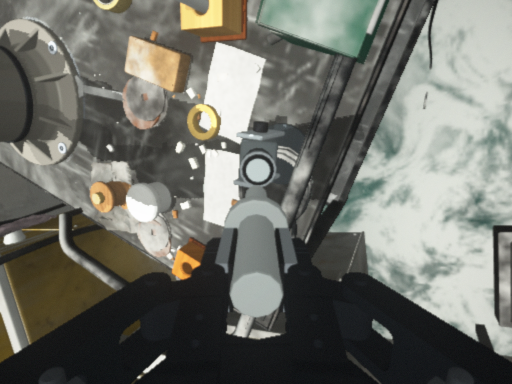

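Emit:
carry_out:
  plan:
    - [0.05, -0.3, 0, 0, 0, 0, 0]
    - [0.05, -0.3, 0, 0, 0, 0, 0]
    - [0.05, -0.3, 0, 0, 0, 0, 0]
    - [0.05, -0.3, 0, 0, 0, 0, 0]
    - [0.05, -0.3, 0, 0, 0, 0, 0]

```text
t: 11.15
eef_pos: [0.6369, -0.0367, 0.2929]
ee_rot: [[-0.075, 0.904, -0.422], [0.997, 0.082, -0.002], [0.033, -0.42, -0.907]]
contact_force: [-1.0, -0.5, -0.6]
gripper_width: 0.0185
```

Run:
```python
from h import *
np.set_printoptions(precision=4,suppress=True)
S=snap('scene','s15');T=snap('top','t15')
s=sensors.observe();p=s['eef_pos'];R=s['ee_rot'];print(s['t'],p,s['gripper_width'],s['contact_force'],np.abs(s['qd']).max())
n=np.array([np.sin(np.radians(25)),0,np.cos(np.radians(25))]);G=np.array([.554,-.0365,.1145])
foot=p+R[:,2]*.0963;d=foot-G;print('along',d@n,'off',d-n*(d@n),'ang',np.degrees(np.arccos(-R[:,2]@n)))
r=lambda im,x,y,w,h,k:cv2.resize(im[y:y+h,x:x+w],None,fx=k,fy=k,interpolation=cv2.INTER_CUBIC)
cv2.imwrite('pics/z15.png',np.hstack([r(cv2.imread('pics/s15.png'),150,60,130,250,3)[:600],r(cv2.imread('pics/t15.png'),140,30,200,200,2)][0:1]))
cv2.imwrite('pics/z16.png',r(cv2.imread('pics/t15.png'),140,30,200,190,3))
```

```text
11.25 [ 0.6368 -0.0367  0.2929] 0.01842320312343827 [ 0.2057  0.609  -0.2751] 0.0021102864764456996
along 0.10037978780753061 off [-0.0002 -0.0004  0.0001] ang 0.13011927308169763
```

View pics/z15.png

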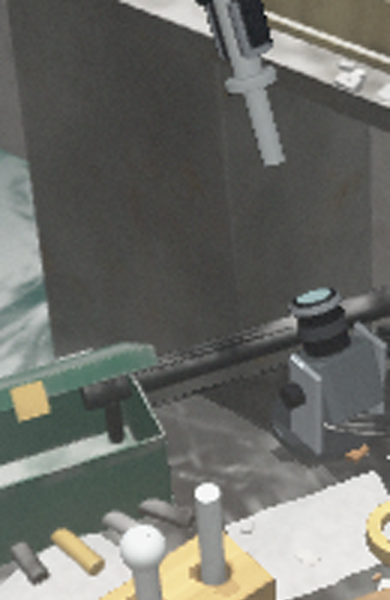

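View pics/z16.png

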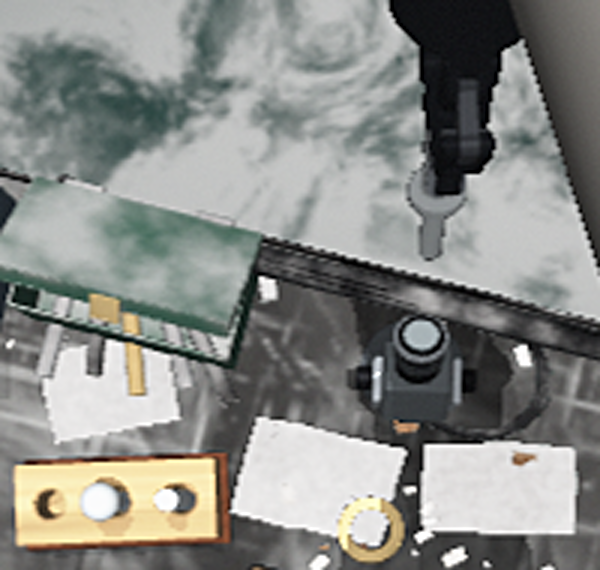

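The collared spindle hangs in line with the lens: foot at scene pixel (240,114), lens at (255,158). The plain and ball-topped spindles are upright in the rack, so I'm handing in.

```bash
python3 -c "
from rig import arm
print(arm.hand_in())"
```

```text
the job is handed in; nothing more can be done
None
```

The plain spindle is in the rack's free hole and let go. The collared spindle was held steady in front of the lens when I handed in at about 11 s; no verdict is reported.

**Last checks:**
- **Collared spindle:** its foot was 100 mm from the glass and under 1 mm off the line of sight. Its axis was about 0.1° off that line. This comes from the measured arm pose plus my measured lens position, and assumes the spindle had not shifted in the grip. The scene and top views agreed to 1–2 pixels (a few mm).
- **Grip:** the fingers were closed on the 20 mm head (18.4 mm reading), and the arm was practically at rest.
- **Other spindles:** both stood upright in the rack in the last pictures. The plain one's top measured about 1–2 mm from the hole's centre. I saw no contact with the inspection camera.

**Disagreements:**
- **Line of sight:** the text says the lens looks toward world +y. The pictures showed it looking toward +x, about 24–25° off the vertical, from the shape of the glass in two wrist views and the cheek plates. I followed the pictures.
- **Lens position:** two wrist views put the glass 114.5 mm above the table, against 115 mm in the text. Adding the coarser top and scene views gave 109.5 mm. Sideways the views differed by about 3 mm, so I aimed between them.

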